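# Ratchet-clamp a vial and take off its push-and-turn safety cap

## Robot

A 6-joint arm with a two-finger parallel gripper is mounted at the origin on a cart in front of the work surface, level with it; the furniture and walls round the work are solid. World frame = base frame: x ahead of the robot, y to its left, z up, the work surface at z = 0. Lengths are in mm, angles in rad, forces in N, time in s.
With the tool pointing down it reaches from about 375 to 900 mm from the base axis. Payload 3.1 kg.
Tool frame: the origin (TCP) lies on the centre line of the jaws, within the pads' length; the fingertips stand 14 mm ahead of it and the grasp point (between the pads) lies 5 mm behind it; z points along the fingers, y is the line along which they close (so a half turn about z gives the same grasp; the last joint's range is limited). The gripper opens to 85 mm and grips with 20 to 120 N. Pads are 22 mm wide; open, the fingers measure 114 mm over their backs; the gripper's body (76 mm by 85 mm) begins 54 mm behind the grasp point. The pads swing forward as they close: fully open they stand 13 mm farther back than shut.
Start: joints at [1.065, 0.527, 1.433, -0, 1.181, -0.178], TCP at [200.593, 591.912, 219.61] pointing down, gripper open.
Joint ranges: [-3.08, 3.08], [-0.75, 2.2], [0.22, 2.44], [-1.43, 4.57], [0, 2.65], [-2.85, 2.85]. Speed limits (rad/s): [2.79, 2.79, 3.14, 3.14, 3.14, 3.14].

## Interface

Orientations are given as a rotation vector (axis times angle).
In Python, from workcell import arm gives the robot as it stands.
- The arm moves only by the tool jog_arm, never from a script. Its argument "commands" is one flat list of numbers, 5 for each row, row after row: the closure, from -1 (fully open) to 1 (shut), then the shift along the tool's x, y, z scaled (see below), then the turn about the tool's z scaled (see below). In form: [fingers, x, y, z, spin, fingers, x, y, z, spin, ...]. A call has exactly 5 rows; each row is the pose to reach, as a shift and turn from the pose commanded when the call began, along the tool's axes at that moment, turning the shorter way round; what a row does not reach only later rows make up. The controller multiplies each number of a shift by 0.12 m and each number of a turn by 360 degrees. A row lasts 1/10 s, in which the tool goes at most 50 mm and 8.59 degrees, less where a joint would pass 70% of its speed; a pose out of reach is approached as far as the arm can. A call with a number of a shift or a turn outside -1 to 1 is refused whole. A call with a gripper value outside its range is refused whole. The fingers move at their own pace and stop on an object; "force" is the grip in N (left out, the last holds). Time passes only in rows, so rows that repeat a pose let the fingers close, or fill a call up. It gives the time, the measured TCP pose, the force, the opening and the grip force at its end, in the units of the state.
- arm.get_obs(): the state, without advancing time (a new reading comes with each control period).
- arm.capture(name): name is "scene" or "top"; returns (picture, depth): 420x560x3 uint8, red, green, blue; 420x560 float32, mm along the optical axis (not along the pixel's ray), 0 where there is no reading.
- arm.get_calibration(name): a dict with "intrinsics" (3x3 intrinsics, pixels), "camera_from_world" (4x4, takes a point from world to camera coordinates). Camera axes: x right, y down, z forward; pixel columns grow to the right and rows downward; lengths in mm; the calibration is good to about 2 mm. A picture is of the moment at which its call begins. get_calibration takes no time and is no camera call.
- arm.finish_job(): hands the job in; it is judged then, once.
The state is a dict: "time_s": time; "q": joint angles; "qd": joint speeds; "joint_torque": joint torques, N m; "ee_pos": TCP position; "ee_rot": TCP orientation; "force": force on the tool from outside, world axes, zero at the start; "torque": the same for the moment, N m; "opening": finger opening in mm; "grasp_force": force on a finger pad.
Only numpy, scipy, OpenCV 4.12 (cv2) and the standard library are available. Lean on these libraries where they do the work, as an engineer would, in place of code of your own. Each camera call takes 0.05 s, during which the arm holds its last target. There are 200 camera calls.

## Task

The amber vial stands loose in the bench's ratchet clamp. Push the clamp's black palm knob in, clicking past the sprung pawl, until the vial is squeezed firmly against the sprung V-block and the pawl alone holds it there when you let go, but do not crush it. Then press the vial's white safety cap down, turn it counter-clockwise to free it, lift it off and set it down gently, open side down, on the middle of the lens-tissue pad; leave the vial standing in the clamp and the things around it where they are.

Things in the scene. Friction and masses are not known exactly. Their poses are not given: they have to be found in the camera images.
- clamp: Ratchet push clamp fixed to the table; aluminium base plate 187 x 76 x 8 mm, from x = -105 to +83 mm. Origin on the table plane under the middle of the bay where the vial stands; +x is the way the knob is pushed, z up. A grey guide block for the ram stands at x = -92 to -58 mm, 58 mm high.
- ram: The clamp's slide: a toothed steel bar, 13 mm wide, with jaw and knob, sliding only along the clamp's x, 0 to 45 mm. Origin on the table plane; equals the clamp's origin when fully back and moves with the ram. Sliding and clicking take 1 to 4 N. Stop pushing at 17 to 18 N along the clamp's x: this leaves the vial squeezed with 7 N or more after the slip back; 5 N is firm enough.
- knob_end (a point): Centre of the flat rear face of the ram's black palm knob, 32 mm above the table; push here along the clamp's +x. The knob is a mushroom on the bar's axis, 32 mm in diameter; its head reaches 15 mm forward of this point, then comes a 15 mm thick neck 8 mm long. The point turns with the clamp (same axes).
- jaw_face (a point): Middle of the ram's jaw, between its two white nylon buttons; jaw 30 mm wide, 14 to 50 mm above the table. It faces the vial, at first 4 to 16 mm short of it, then slides it along the base until it meets the V-block, where the push needed jumps by some 4 N and then grows by 2 N per mm.
- pawl_place (a point): Where the tip of the sprung pawl rides on the ram's bar, 39 mm above the table (a fixed point of the clamp). The bar is smooth for the first 13 mm of travel from fully back; then a tooth clicks under the pawl every 3.5 mm (10 teeth). The ram cannot go back past a tooth: when let go it slips back to the last one, by up to 3.5 mm, which costs up to 7 N of squeeze.
- bay_rear (a point): A fixed point of the clamp 50 mm above the table over the V-block, which opens towards -x, is 49 mm high and rides on a spring on an adjustable stop. The stop's setting varies by 14 mm and is not reported, so where the vial meets the V must be felt. The spring is solid after 7 mm (18 N of squeeze); pushing on from there soon crushes the vial (over 32 N).
- vial: Loose amber glass vial, body 46 mm in diameter and 58 mm tall, neck 30 mm in diameter up to 82 mm, about 0.12 kg, with three small lugs on the neck hidden by the cap. Origin at the centre of its underside, z up its axis. It stands on the clamp's 8 mm base plate between jaw and V-block.
- cap: White ribbed safety cap, 47 mm in diameter, 26 mm high, 25 g. Origin at the centre of its open underside (74 mm above the table when on the vial), z up. A spring in it pushes back with 3 N plus 1.5 N per mm. Press it 3.5 to 5.5 mm down (8 to 11 N; hard stop at 6 mm) and keep it down while turning it 60 (40 to 80) degrees counter-clockwise from above; then it lifts off.
- pad: Blue-covered pad of lens tissue lying fixed on the table, 70 x 106 x 11 mm (106 mm along its own y). Origin at the centre of its underside.
- media_bottle: Bystander: small bottle with a pink content and a cap, 34 mm in diameter, 67 mm high. Origin at the centre of its underside. Leave it alone.
- timer: Bystander: white timer, 58 x 62 x 17 mm, origin at the centre of its underside. Leave it alone. To its right a microscope overhangs the table to the right (y below -0.08 m, x above 0.45 m): swing past it with the arm drawn in.
- ring_tin: Bystander: flat round tin, 50 mm in diameter, 19 mm high, origin at the centre of its underside. Leave it alone.
- covered_dish: Bystander: covered culture dish, 60 mm in diameter, 14 mm high, origin at the centre of its underside. Leave it alone.
Things that resemble listed ones, but are neither listed nor needed, are in the scene too. Leave any purple or yellow look-alike of the cap alone.

How it is judged:
By the outcome, as a careful person would: the job done as asked, in the order asked, and still so for the second after the job is handed in, with the robot touching nothing.
It also fails if it takes over 67 s, if anything falls off the work surface, if the arm or the gripper's body presses on something with over 40 N, if the wrist force passes 120 N, or if a joint passes its speed limit or range.

## Working session

There is one attempt and no reset: what is moved stays moved. The work goes in short steps, Python scripts to look and compute and a tool call to move; the robot and the scene stay as the last step left them, time stands still between calls to the robot, and variables do not carry over. Pictures are saved under pics/ and viewed, at most 10 in all, crops included, and the job is handed in when it is done.

Besides the shell and the picture viewer there is one more tool, called after "Emit:" as name(argument=value, ...), one argument or row to a line, values as JSON. jog_arm: Moves the arm, as the interface text tells. Its arguments: {"type":"object","properties":{"commands":{"type":"array","items":{"type":"number","minimum":-1,"maximum":1}},"force":{"type":"number"}},"required":["commands"]}

```bash
ls; mkdir -p pics; cat > h.py <<'E'
import numpy as np, cv2
from workcell import arm
def cap(n,f=None):
    im,d=arm.capture(n)
    if f: cv2.imwrite('pics/'+f,im[:,:,::-1])
    return im,d
def cal(n):
    c=arm.get_calibration(n); return np.array(c['intrinsics']),np.array(c['camera_from_world'])
def pts(n,d):
    K,T=cal(n); v,u=np.mgrid[0:d.shape[0],0:d.shape[1]]
    P=np.stack([(u-K[0,2])/K[0,0]*d,(v-K[1,2])/K[1,1]*d,d],-1)
    return (P-T[:3,3])@T[:3,:3]
def ray(n,u,v,z):
    K,T=cal(n); c=-T[:3,:3].T@T[:3,3]; r=T[:3,:3].T@np.linalg.inv(K)@[u,v,1]
    return c+r*(z-c[2])/r[2]
E
python3 - <<'E'
from h import *
for n in('top','scene'):
    im,d=cap(n,n+'0.png'); K,T=cal(n); print(n,-T[:3,:3].T@T[:3,3],K[0,0])
    np.savez('pics/'+n+'0.npz',im=im,d=d)
print(arm.get_obs())
E
```

```text
pics
top [ 345.11689904  115.96866679 1196.40141147] 481.97950467468644
scene [ -42.72812243 -341.60636357  481.97923584] 462.11547581536115
{'time_s': 0.1, 'q': array([ 1.06546328e+00,  5.28362158e-01,  1.43377288e+00,  1.41717945e-05,
        1.18140092e+00, -1.78501117e-01]), 'qd': array([ 0.00061391, -0.0018863 , -0.00432679,  0.00232266, -0.0002137 ,
        0.00108526]), 'joint_torque': array([-4.52935401e-04, -4.43308067e+01, -1.78586054e+01, -3.14621038e-04,
        3.85208215e-03,  6.51111890e-06]), 'ee_pos': array([200.2952198 , 591.33584579, 218.73869049]), 'ee_rot': array([-5.11004591e-01, -3.09908040e+00,  2.86833124e-03]), 'force': array([-0.08710817,  0.22203492, -0.40122685]), 'torque': array([ 0.03055169,  0.00134161, -0.02742528]), 'grasp_force': 0.0, 'opening': 85.26162144650839}
```

View pics/top0.png

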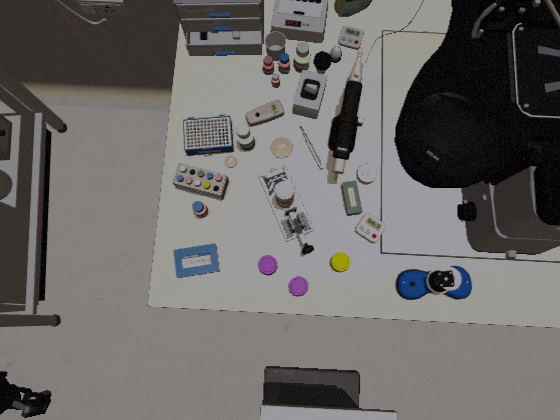

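View pics/scene0.png

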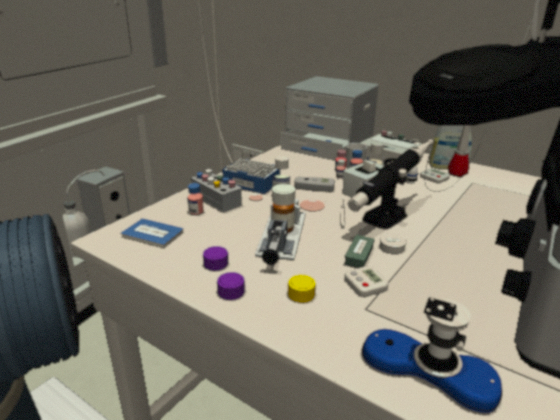

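The top view has up = +x and left = +y. The clamp runs from its knob (307,248) up-left to the V-block (~270,175), with the vial and white cap at (284,190). The blue pad is at (197,261). The look-alike caps are purple (268,265) and (299,286), and yellow (341,262). The only white ribbed cap is the one on the amber vial in the clamp. I'll measure these and take an enlarged crop.

```bash
cat > m.py <<'E'
from h import *
D=np.load('pics/top0.npz'); im,d=D['im'],D['d']; P=pts('top',d)
hsv=cv2.cvtColor(im,cv2.COLOR_RGB2HSV)
z=P[...,2]; uu=np.mgrid[0:420,0:560][1]; vv=np.mgrid[0:420,0:560][0]
win=(uu>250)&(uu<325)&(vv>160)&(vv<260)
m=win&(z>85); print('captop n',m.sum(),'z',np.median(z[m]),'px',uu[m].mean(),vv[m].mean())
(c,r)=cv2.minEnclosingCircle(P[m][:,:2].astype(np.float32)); print('cap c',c,r, ray('top',uu[m].mean(),vv[m].mean(),100))
# knob
k=win&(vv>236)&(uu>295)&(hsv[...,2]<70)&(z>15); print('knob',k.sum(),np.round(P[k].mean(0)),P[k].min(0),P[k].max(0))
# base plate
b=win&(z>5)&(z<14); b=cv2.morphologyEx(b.astype(np.uint8),cv2.MORPH_OPEN,np.ones((2,2)))>0
b2=win&(z>5)&(vv<242)
print('plate',cv2.minAreaRect(P[b2&(z<60)&(z>5)][:,:2].astype(np.float32)))
q=(hsv[...,0]>95)&(hsv[...,0]<125)&(hsv[...,1]>100)&(uu>165)&(uu<225)&(vv>235)&(vv<285)
print('pad z',np.median(z[q]),cv2.minAreaRect(P[q][:,:2].astype(np.float32)))
cr=im[150:300,165:365]; cv2.imwrite('pics/crop0.png',cv2.resize(cr,None,fx=4,fy=4,interpolation=cv2.INTER_CUBIC)[:,:,::-1])
# heights along everything
E
python3 m.py
```

```text
captop n 340 z 99.41392846293496 px 284.34411764705885 191.3735294117647
cap c (505.1982116699219, 121.60406494140625) 160.1805419921875 [638.36951362 127.75715841 100.        ]
knob 85 [514.  67.  41.] [503.26221642  51.56828476  22.13001663] [528.20575734  78.43256715  51.74395971]
plate ((638.7589721679688, 119.85749053955078), (215.40957641601562, 176.42967224121094), 1.9607914686203003)
pad z 9.677180875111087 ((445.3843688964844, 245.9407958984375), (310.7264404296875, 105.99214935302734), 71.1865463256836)
```

View pics/crop0.png

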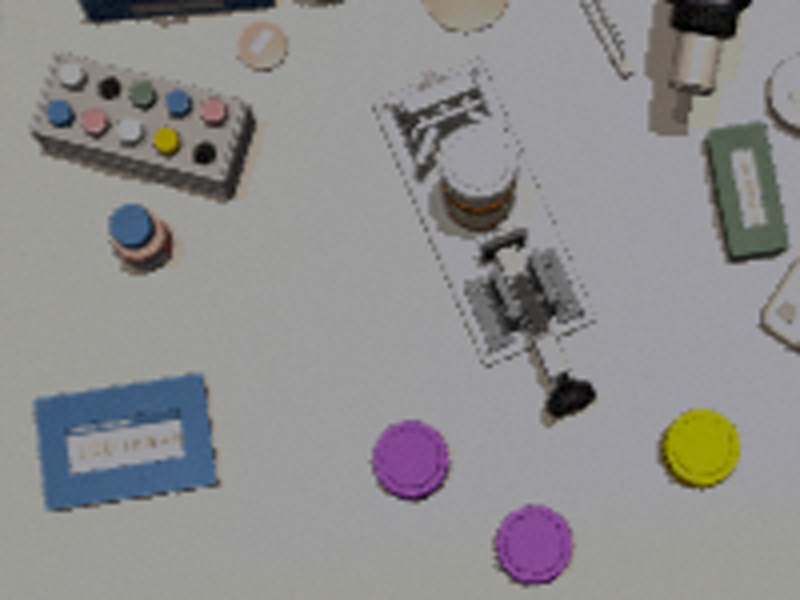

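The crop shows the only white cap, on the amber vial at crop (479,160), which is full-image (285,190). Base plate corners are at crop (478,58), (375,107), (487,366) and (596,320). The knob head is at (570,396), and the pad corners are (35,398), (203,374), (216,487) and (47,510).

```bash
cat > m2.py <<'E'
from h import *
D=np.load('pics/top0.npz'); im,d=D['im'],D['d']; P=pts('top',d); z=P[...,2]
f=lambda l,h:np.array([ray('top',165+(u-1.5)/4,150+(v-1.5)/4,h)[:2] for u,v in l])
B=f([(478,58),(375,107),(487,366),(596,320)],8); print('plate',B.round())
fl,fr,bl,br=B[1],B[0],B[2],B[3]
print('len',np.linalg.norm(fl-bl),np.linalg.norm(fr-br),'w',np.linalg.norm(fl-fr),np.linalg.norm(bl-br))
ax=(fl+fr-bl-br); ax/=np.linalg.norm(ax); yaw=np.arctan2(ax[1],ax[0]); c=B.mean(0); O=c+11*ax
print('yaw deg',np.degrees(yaw),'origin',O)
G=f([(35,398),(203,374),(216,487),(47,510)],11); print('pad',G.round(),G.mean(0)); e=G[0]-G[1]+G[3]-G[2]; print('pad y yaw',np.degrees(np.arctan2(e[1],e[0])),np.linalg.norm(e)/2)
n=np.array([-ax[1],ax[0]])
Q=P.reshape(-1,3); L=np.c_[(Q[:,:2]-O)@ax,(Q[:,:2]-O)@n,Q[:,2]]; 
s=(abs(L[:,1])<60)&(abs(L[:,0])<200)
m=s&(L[:,2]>88)&(L[:,2]<110); print('cap local mean',L[m].mean(0),L[m].min(0),L[m].max(0),m.sum())
hsv=cv2.cvtColor(im,cv2.COLOR_RGB2HSV).reshape(-1,3)
k=s&(L[:,0]<-108)&(hsv[:,2]<75)&(L[:,2]>20); print('knob local',L[k].mean(0),L[k].min(0),L[k].max(0),k.sum())
w=s&(abs(L[:,1])<20)&(L[:,0]>-60)&(L[:,0]<0)&(L[:,2]>25)
for a in range(-160,90,6):
    t=s&(abs(L[:,1])<20)&(abs(L[:,0]-a)<3)
    if t.any(): print(a,int(L[t,2].max()),end='; ')
cap=O
for lx in(L[m].mean(0),): print('\ncap world',O+ax*lx[0]+n*lx[1])
for nm,(u,v) in dict(p1=(411,460),p2=(534,545),yel=(700,448),bot=(133,222)).items(): print(nm,f([(u,v)],26)[0].round())
E
python3 m2.py
```

```text
plate [[736. 133.]
 [699. 197.]
 [535. 117.]
 [568.  50.]]
len 182.71646029651808 187.17696155204328 w 73.9584108136337 74.2489201948857
yaw deg 26.15060501799535 origin [644.38119127 129.34033751]
pad [[500. 395.]
 [521. 293.]
 [451. 279.]
 [432. 381.]] [476.06346663 336.89928594]
pad y yaw 100.97282124237375 104.00544304474792
cap local mean [51.44063519 10.14603847 97.47505022] [-24.84250583 -23.12751698  88.07122218] [196.32718985  48.64097669 106.23287544] 430
knob local [-144.12118592    1.19143666   41.2411039 ] [-151.70357702  -13.48236925   22.13001663] [-130.1150655    15.84526323   51.74395971] 86
-160 3; -154 45; -148 51; -142 50; -136 44; -130 44; -124 40; -118 40; -112 41; -106 41; -100 59; -94 54; -88 60; -82 60; -76 61; -70 60; -64 61; -58 62; -52 39; -46 51; -40 54; -34 49; -28 14; -22 104; -16 103; -10 105; -4 106; 2 102; 8 104; 14 102; 20 102; 26 43; 32 53; 38 51; 44 52; 50 48; 56 52; 62 51; 68 48; 74 46; 80 36; 86 7; 
cap world [686.08460872 161.11935604]
p1 [472. 160.]
p2 [425.  83.]
yel [489. -15.]
bot [611. 342.]
```

Emit:
jog_arm(
  commands=[1, -0.18, -0.18, 0, 0, 1, -0.36, -0.36, 0, 0, 1, -0.55, -0.53, 0, 0, 1, -0.73, -0.71, 0, 0, 1, -0.91, -0.89, 0, 0],
  force=40,
)

```text
time_s: 0.6
ee_pos: [269.9, 454.4, 219.2]
ee_rot: [-0.51, -3.099, 0.001]
force: [0.3, -0.4, -0.5]
opening: 12.3
grasp_force: 0.0
```

Emit:
jog_arm(
  commands=[1, -0.18, -0.18, 0, 0, 1, -0.36, -0.36, 0, 0, 1, -0.55, -0.53, 0, 0, 1, -0.73, -0.71, 0, 0, 1, -0.91, -0.89, 0, 0],
)

```text
time_s: 1.1
ee_pos: [339.1, 318.3, 219.4]
ee_rot: [-0.511, -3.099, 0.001]
force: [0.3, 0.5, -0.0]
opening: -0.0
grasp_force: 0.0
```

Emit:
jog_arm(
  commands=[1, -0.18, -0.18, 0, 0, 1, -0.36, -0.36, 0, 0, 1, -0.55, -0.53, 0, 0, 1, -0.73, -0.71, 0, 0, 1, -0.91, -0.89, 0, 0],
)

```text
time_s: 1.6
ee_pos: [408.2, 182.1, 219.4]
ee_rot: [-0.511, -3.099, 0.0]
force: [0.2, -0.1, -0.6]
opening: -0.3
grasp_force: 0.0
```

Emit:
jog_arm(
  commands=[1, -0.18, -0.18, 0, 0, 1, -0.36, -0.36, 0, 0, 1, -0.55, -0.53, 0, 0, 1, -0.73, -0.71, 0, 0, 1, -0.91, -0.89, 0, 0],
)

```text
time_s: 2.1
ee_pos: [477.3, 45.9, 219.4]
ee_rot: [-0.511, -3.099, -0.0]
force: [-0.1, 0.3, -0.1]
opening: -0.1
grasp_force: 0.0
```

Emit:
jog_arm(
  commands=[1, 0, 0, 0, 0.023, 1, 0, 0, 0, 0.046, 1, 0, 0, 0, 0.07, 1, 0, 0, 0, 0.093, 1, 0, 0, 0, 0.116],
)

```text
time_s: 2.6
ee_pos: [476.8, 47.1, 219.3]
ee_rot: [-1.59, -2.708, 0.001]
force: [0.0, 0.2, -0.5]
opening: 0.2
grasp_force: 0.0
```

Emit:
jog_arm(
  commands=[1, 0, 0, 0, 0.023, 1, 0, 0, 0, 0.046, 1, 0, 0, 0, 0.07, 1, 0, 0, 0, 0.093, 1, 0, 0, 0, 0.116],
)

```text
time_s: 3.1
ee_pos: [476.8, 47.1, 219.3]
ee_rot: [-2.451, -1.964, 0.001]
force: [-1.2, -0.4, -0.9]
opening: -0.2
grasp_force: 0.0
```

Emit:
jog_arm(
  commands=[1, 0, 0, 0, 0.023, 1, 0, 0, 0, 0.046, 1, 0, 0, 0, 0.07, 1, 0, 0, 0, 0.093, 1, 0, 0, 0, 0.116],
)

```text
time_s: 3.6
ee_pos: [476.8, 47.2, 219.3]
ee_rot: [-2.99, -0.962, 0.001]
force: [0.5, -1.2, -0.0]
opening: 0.1
grasp_force: 0.0
```

Emit:
jog_arm(
  commands=[1, 0, 0, 0, 0.02, 1, 0, 0, 0, 0.027, 1, 0, 0, 0, 0.027, 1, 0, 0, 0, 0.027, 1, 0, 0, 0, 0.027],
)

```text
time_s: 4.1
ee_pos: [477.0, 47.1, 219.5]
ee_rot: [-3.059, -0.715, 0.0]
force: [-0.4, -0.1, 0.1]
opening: -0.2
grasp_force: 0.0
```

Emit:
jog_arm(
  commands=[1, 0, 0, 0.15, 0, 1, 0, 0, 0.3, 0, 1, 0, 0, 0.45, 0, 1, 0, 0, 0.6, 0, 1, 0, 0, 0.75, 0],
)

```text
time_s: 4.6
ee_pos: [477.3, 47.1, 129.0]
ee_rot: [3.059, 0.715, 0.001]
force: [0.1, 0.0, -0.1]
opening: 0.1
grasp_force: 0.0
```

Emit:
jog_arm(
  commands=[1, 0, 0, 0.2, 0, 1, 0, 0, 0.4, 0, 1, 0, 0, 0.6, 0, 1, 0, 0, 0.75, 0, 1, 0, 0, 0.81, 0],
)

```text
time_s: 5.1
ee_pos: [476.3, 47.2, 30.9]
ee_rot: [-3.058, -0.714, 0.004]
force: [0.4, 0.1, -0.8]
opening: -0.3
grasp_force: 0.0
```

```bash
python3 - <<'E'
from h import *
o=arm.get_obs(); print(o['ee_pos'],o['force'])
im,d=cap('scene'); cv2.imwrite('pics/s1.png',cv2.resize(im[150:310,190:390],None,fx=4,fy=4,interpolation=cv2.INTER_CUBIC)[:560,:,::-1])
E
```

```text
[476.34707943  47.17530264  30.85283885] [ 0.44418987  0.08983815 -0.81575842]
```

View pics/s1.png

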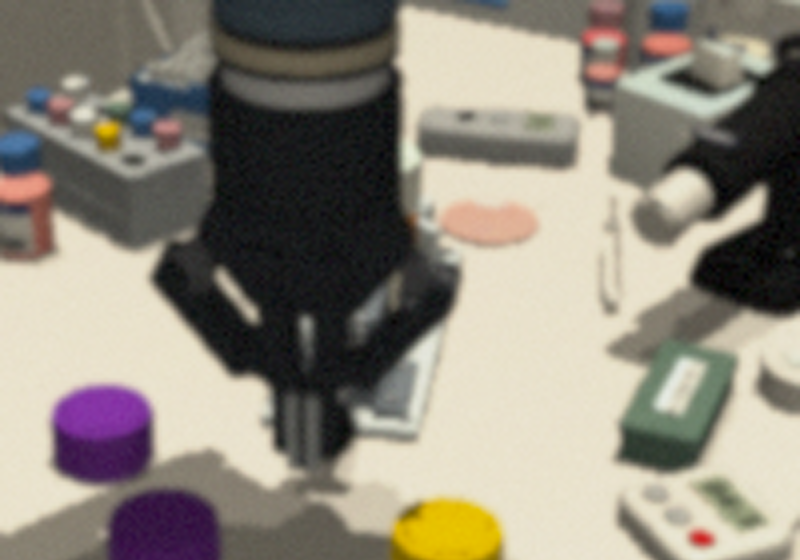

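The closed fingers hang at crop (312,430), right in line behind the knob, and clear of the caps. I'll push in steps and watch the force.

Emit:
jog_arm(
  commands=[1, 0.04, 0, 0, 0, 1, 0.08, 0, 0, 0, 1, 0.12, 0, 0, 0, 1, 0.16, 0, 0, 0, 1, 0.2, 0, 0, 0],
)

```text
time_s: 5.65
ee_pos: [499.5, 58.0, 33.0]
ee_rot: [3.059, 0.714, 0.002]
force: [0.2, -0.0, 0.2]
opening: 0.2
grasp_force: 0.0
```

Emit:
jog_arm(
  commands=[1, 0.02, 0, 0, 0, 1, 0.04, 0, 0, 0, 1, 0.06, 0, 0, 0, 1, 0.08, 0, 0, 0, 1, 0.1, 0, 0, 0],
)

```text
time_s: 6.15
ee_pos: [509.3, 62.8, 32.5]
ee_rot: [3.059, 0.714, -0.001]
force: [-2.4, -2.7, 3.1]
opening: 0.2
grasp_force: 2.4
```

Emit:
jog_arm(
  commands=[1, 0.01, 0, 0, 0, 1, 0.02, 0, 0, 0, 1, 0.03, 0, 0, 0, 1, 0.04, 0, 0, 0, 1, 0.05, 0, 0, 0],
)

```text
time_s: 6.65
ee_pos: [514.9, 65.6, 32.5]
ee_rot: [3.059, 0.714, -0.0]
force: [-1.3, -3.1, 3.4]
opening: -0.2
grasp_force: 2.6
```

```bash
cat > f.py <<'E'
from h import *
a=np.array([.8976,.4407]); O=np.array([644.4,129.3])
o=arm.get_obs(); print('x',(o['ee_pos'][:2]-O)@a,'F',-o['force'][:2]@a,o['force'])
E
python3 f.py
```

```text
x -144.30093762028278 F 2.491447095925917 [-1.26160522 -3.08379908  3.42057651]
```

Emit:
jog_arm(
  commands=[1, 0.01, 0, 0, 0, 1, 0.02, 0, 0, 0, 1, 0.03, 0, 0, 0, 1, 0.04, 0, 0, 0, 1, 0.05, 0, 0, 0],
)

```text
time_s: 7.15
ee_pos: [520.3, 68.3, 32.5]
ee_rot: [3.059, 0.714, 0.0]
force: [-1.3, -4.6, 5.1]
opening: -0.0
grasp_force: 3.1
```

Emit:
jog_arm(
  commands=[1, 0.01, 0, 0, 0, 1, 0.015, 0, 0, 0, 1, 0.02, 0, 0, 0, 1, 0.025, 0, 0, 0, 1, 0.03, 0, 0, 0],
)

```text
time_s: 7.65
ee_pos: [522.5, 69.5, 32.4]
ee_rot: [3.059, 0.715, -0.004]
force: [-3.5, -7.4, 7.9]
opening: -0.2
grasp_force: 4.7
```

```bash
python3 f.py
```

```text
x -135.8282988848224 F 6.40082897766188 [-3.47433284 -7.44785074  7.9028015 ]
```

```bash
python3 - <<'E'
from h import *
im,d=cap('top'); im2,_=cap('scene')
a=cv2.resize(im[160:280,240:340],None,fx=4,fy=4,interpolation=cv2.INTER_CUBIC); b=cv2.resize(im2[160:280,230:330],None,fx=4,fy=4,interpolation=cv2.INTER_CUBIC)
cv2.imwrite('pics/s2.png',np.hstack([a,b])[:,:,::-1])
E
python3 f.py
```

```text
x -135.8373430401793 F 5.388701343113744 [-2.96157995 -6.19556882  6.20136778]
```

View pics/s2.png

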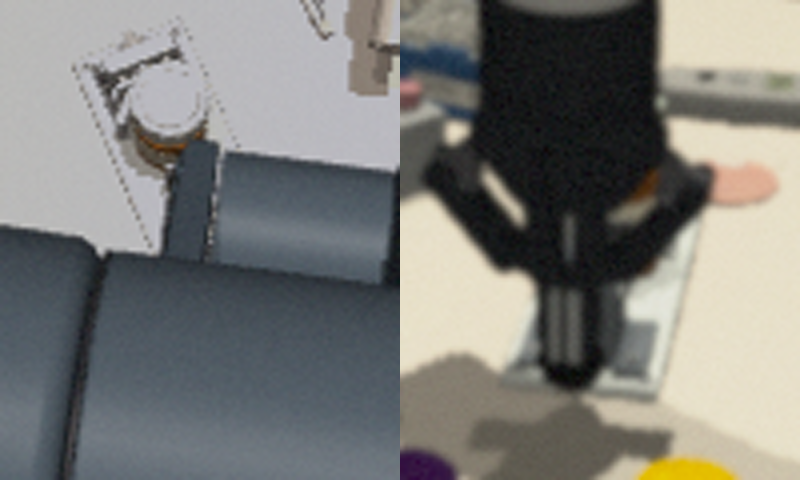

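```bash
python3 - <<'E'
from h import *
K,T=cal('scene'); o=arm.get_obs(); p=o['ee_pos']
a=np.array([.8976,.4407,0]);n=np.array([-.4407,.8976,0])
def pr(w):
    c=T[:3,:3]@w+T[:3,3]; u=K@c/c[2]; return np.round([(u[0]-230)*4+400,(u[1]-160)*4])
for nm,w in dict(tcp=p,tip=p-[0,0,14],tipL=p-[0,0,14]+15*n,tipR=p-[0,0,14]-15*n,knobc=p*[1,1,0]+[0,0,32]+11*a, knobbot=p*[1,1,0]+[0,0,16]+11*a,knobR=p*[1,1,0]+[0,0,32]+11*a-16*n).items(): print(nm,pr(w))
im,d=cap('scene'); P=pts('scene',d)
for v in range(222,262,3): print(v,[tuple(P[v,u].round().astype(int)) for u in (266,270,274,278)],[tuple(im[v,u]) for u in(270,276)])
E
```

```text
tcp [565. 377.]
tip [565. 403.]
tipL [532. 400.]
tipR [598. 407.]
knobc [569. 365.]
knobbot [569. 395.]
knobR [604. 368.]
222 [(np.int64(510), np.int64(72), np.int64(103)), (np.int64(526), np.int64(75), np.int64(95)), (np.int64(515), np.int64(58), np.int64(105)), (np.int64(517), np.int64(52), np.int64(106))] [(np.uint8(36), np.uint8(38), np.uint8(35)), (np.uint8(15), np.uint8(18), np.uint8(17))]
225 [(np.int64(508), np.int64(70), np.int64(98)), (np.int64(520), np.int64(70), np.int64(93)), (np.int64(515), np.int64(58), np.int64(100)), (np.int64(519), np.int64(53), np.int64(99))] [(np.uint8(20), np.uint8(23), np.uint8(27)), (np.uint8(25), np.uint8(26), np.uint8(28))]
228 [(np.int64(511), np.int64(73), np.int64(90)), (np.int64(516), np.int64(67), np.int64(90)), (np.int64(514), np.int64(57), np.int64(94)), (np.int64(519), np.int64(53), np.int64(93))] [(np.uint8(15), np.uint8(16), np.uint8(17)), (np.uint8(19), np.uint8(25), np.uint8(24))]
231 [(np.int64(509), np.int64(70), np.int64(87)), (np.int64(516), np.int64(67), np.int64(84)), (np.int64(515), np.int64(58), np.int64(88)), (np.int64(51
[... 2161 characters left out ...]
), np.int64(25)), (np.int64(536), np.int64(64), np.int64(26))] [(np.uint8(20), np.uint8(20), np.uint8(22)), (np.uint8(30), np.uint8(26), np.uint8(23))]
258 [(np.int64(547), np.int64(100), np.int64(0)), (np.int64(551), np.int64(93), np.int64(1)), (np.int64(554), np.int64(86), np.int64(1)), (np.int64(558), np.int64(79), np.int64(2))] [(np.uint8(99), np.uint8(96), np.uint8(87)), (np.uint8(121), np.uint8(119), np.uint8(106))]
261 [(np.int64(538), np.int64(92), np.int64(1)), (np.int64(542), np.int64(86), np.int64(1)), (np.int64(547), np.int64(81), np.int64(0)), (np.int64(551), np.int64(74), np.int64(1))] [(np.uint8(116), np.uint8(109), np.uint8(95)), (np.uint8(123), np.uint8(116), np.uint8(103))]
```

The scene view shows the knob face (crop (575,370)) under the visible end of the fingers, with an upward force. The finger may be catching the knob's upper rim. I'll back off and measure where the fingertips really are.

Emit:
jog_arm(
  commands=[1, -0.06, 0, 0, 0, 1, -0.12, 0, 0, 0, 1, -0.2, 0, 0, 0, 1, -0.3, 0, 0, 0, 1, -0.3, 0, 0, 0],
)

```text
time_s: 8.3
ee_pos: [488.2, 53.8, 32.1]
ee_rot: [-3.058, -0.712, 0.006]
force: [0.1, 1.3, -0.6]
opening: -0.0
grasp_force: 0.0
```

```bash
python3 f.py; cat > g.py <<'E'
from h import *
im,d=cap('scene'); P=pts('scene',d); o=arm.get_obs(); p=o['ee_pos']; print(p)
a=np.array([.8976,.4407]);n=np.array([-.4407,.8976])
L=np.stack([(P[...,:2]-p[:2])@a,(P[...,:2]-p[:2])@n,P[...,2]],-1)
O=np.array([644.4,129.3]); off=(p[:2]-O)@a
dark=im.max(2)<110
for z0 in range(10,100,5):
    m=(L[...,2]>=z0)&(L[...,2]<z0+5)&(abs(L[...,0])<70)&(abs(L[...,1])<30)&dark
    for nm,q in(('fing',m&(L[...,0]<14)),('beyond',m&(L[...,0]>=14))):
        if q.sum()>2: print(z0,nm,q.sum(),'x',L[q][:,0].min().round(),L[q][:,0].max().round(),'y',L[q][:,1].min().round(),L[q][:,1].max().round(),'| clampx',(L[q][:,0].min()+off).round())
E
python3 g.py
```

```text
x -173.42423212227985 F -0.6723426080203 [ 0.09211692  1.33800422 -0.56335365]
[489.77853568  53.85771461  32.26728623]
20 beyond 5 x 44.0 46.0 y -9.0 -6.0 | clampx -128.0
25 beyond 8 x 44.0 48.0 y -13.0 -7.0 | clampx -128.0
30 beyond 14 x 44.0 54.0 y -16.0 -7.0 | clampx -128.0
35 beyond 15 x 44.0 70.0 y -16.0 -5.0 | clampx -128.0
40 beyond 14 x 44.0 53.0 y -13.0 -7.0 | clampx -128.0
45 fing 11 x -12.0 -9.0 y -7.0 2.0 | clampx -184.0
45 beyond 6 x 47.0 53.0 y -10.0 -7.0 | clampx -125.0
50 fing 29 x -13.0 -5.0 y -13.0 10.0 | clampx -185.0
55 fing 42 x -14.0 4.0 y -13.0 13.0 | clampx -186.0
60 fing 43 x -14.0 -1.0 y -14.0 13.0 | clampx -186.0
65 fing 43 x -13.0 -2.0 y -14.0 13.0 | clampx -186.0
70 fing 39 x -14.0 2.0 y -14.0 11.0 | clampx -186.0
75 fing 44 x -13.0 -3.0 y -14.0 13.0 | clampx -186.0
80 fing 36 x -13.0 6.0 y -14.0 10.0 | clampx -185.0
85 fing 47 x -15.0 6.0 y -19.0 19.0 | clampx -187.0
90 fing 100 x -16.0 14.0 y -29.0 28.0 | clampx -188.0
95 fing 119 x -15.0 13.0 y -30.0 30.0 | clampx -187.0
```

```bash
python3 - <<'E'
from h import *
im,d=cap('scene'); P=pts('scene',d); p=arm.get_obs()['ee_pos']
L=P-p
for z0 in range(-32,30,4):
    m=(L[...,2]>=z0)&(L[...,2]<z0+4)&(np.hypot(L[...,0],L[...,1])<22)
    print(z0,m.sum(),im[m].mean(0).round() if m.any() else '')
K,T=cal('scene'); c=T[:3,:3]@(p-[0,0,14])+T[:3,3]; u=K@c/c[2]; print('tip px',u)
u0,v0=int(u[0]),int(u[1])
for v in range(v0-16,v0+4,2): print(v,P[v,u0].round(),im[v,u0],d[v,u0])
cv2.imwrite('pics/s3.png',cv2.resize(im[v0-50:v0+20,u0-40:u0+50],None,fx=8,fy=8,interpolation=cv2.INTER_CUBIC)[:,:,::-1])
E
```

```text
-32 158 [99. 94. 83.]
-28 0 
-24 0 
-20 0 
-16 0 
-12 0 
-8 0 
-4 0 
0 0 
4 0 
8 0 
12 6 [112. 107.  97.]
16 20 [93. 91. 84.]
20 34 [76. 75. 71.]
24 29 [59. 60. 57.]
28 35 [55. 56. 54.]
tip px [267.71743636 271.93639215   1.        ]
255 [481.  48.  61.] [66 66 64] 773.13586
257 [480.  47.  57.] [63 64 60] 774.2221
259 [481.  48.  53.] [66 67 65] 776.31177
261 [484.  50.  46.] [79 75 68] 783.53326
263 [533.  86.   2.] [108 103  89] 857.74475
265 [528.  83.   1.] [166 156 138] 852.76385
267 [522.  79.   1.] [225 219 196] 846.4704
269 [518.  76.   1.] [175 166 147] 842.0492
271 [514.  73.  -0.] [132 126 111] 837.9362
273 [509.  69.  -0.] [103  98  86] 832.52185
```

View pics/s3.png

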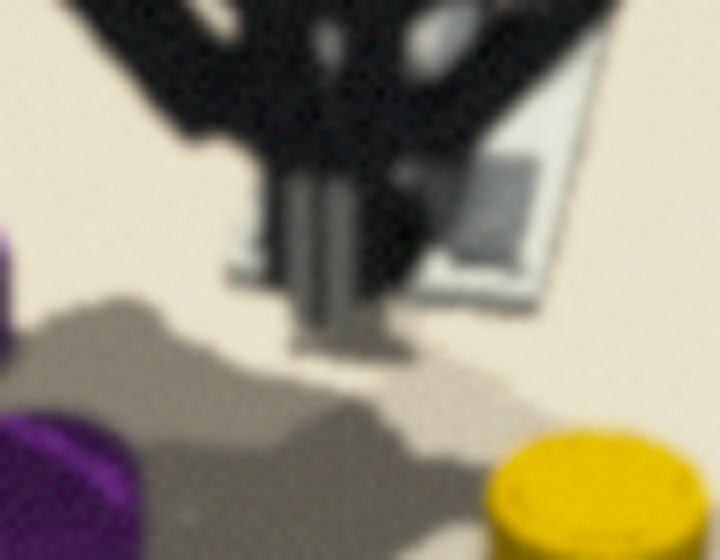

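The fingertips end at crop (325,325), about z = 46, with the table visible below them. That puts them above the reported TCP, so the tip sits about 14 mm above ee_z, not below it. The knob face is at clamp x ≈ -127. I'll lower in small checked steps.

Emit:
jog_arm(
  commands=[1, 0, 0, 0.02, 0, 1, 0, 0, 0.04, 0, 1, 0, 0, 0.06, 0, 1, 0, 0, 0.08, 0, 1, 0, 0, 0.1, 0],
)

```text
time_s: 8.9
ee_pos: [491.2, 54.1, 20.1]
ee_rot: [-3.059, -0.714, 0.0]
force: [0.9, 0.5, -1.4]
opening: -0.0
grasp_force: 0.0
```

```bash
python3 g.py|head -14;python3 f.py
```

```text
[490.96924948  54.07309683  19.83977053]
25 beyond 5 x 43.0 46.0 y -11.0 -9.0 | clampx -127.0
30 beyond 12 x 44.0 53.0 y -15.0 -9.0 | clampx -127.0
35 fing 12 x -11.0 -4.0 y -8.0 7.0 | clampx -182.0
35 beyond 8 x 43.0 47.0 y -14.0 -9.0 | clampx -128.0
40 fing 35 x -11.0 4.0 y -14.0 11.0 | clampx -182.0
40 beyond 4 x 43.0 49.0 y -14.0 -9.0 | clampx -128.0
45 fing 38 x -11.0 4.0 y -14.0 10.0 | clampx -182.0
50 fing 43 x -12.0 5.0 y -15.0 12.0 | clampx -183.0
55 fing 41 x -11.0 2.0 y -14.0 12.0 | clampx -182.0
60 fing 44 x -12.0 4.0 y -14.0 12.0 | clampx -183.0
65 fing 41 x -12.0 12.0 y -14.0 12.0 | clampx -182.0
70 fing 38 x -13.0 7.0 y -20.0 11.0 | clampx -184.0
75 fing 61 x -14.0 11.0 y -29.0 20.0 | clampx -185.0
x -170.87193789360336 F 0.33706879120526834 [ 0.09810325 -0.96466137 -0.54175054]
```

Emit:
jog_arm(
  commands=[1, 0, 0, 0.03, 0, 1, 0, 0, 0.06, 0, 1, 0, 0, 0.09, 0, 1, 0, 0, 0.11, 0, 1, 0, 0, 0.11, 0],
)

```text
time_s: 9.45
ee_pos: [490.9, 54.0, 6.8]
ee_rot: [-3.059, -0.714, 0.001]
force: [0.1, 0.5, 0.6]
opening: -0.2
grasp_force: 0.0
```

Emit:
jog_arm(
  commands=[1, 0.06, 0, 0, 0, 1, 0.12, 0, 0, 0, 1, 0.18, 0, 0, 0, 1, 0.22, 0, 0, 0, 1, 0.24, 0, 0, 0],
)

```text
time_s: 9.95
ee_pos: [517.9, 67.1, 7.3]
ee_rot: [3.059, 0.715, 0.002]
force: [-0.4, 0.4, -0.8]
opening: 0.0
grasp_force: 0.0
```

```bash
python3 g.py|head -6;python3 f.py
```

```text
[517.9666217   67.06549403   7.31218499]
10 beyond 26 x 44.0 66.0 y -27.0 27.0 | clampx -97.0
15 beyond 10 x 51.0 67.0 y -20.0 -10.0 | clampx -90.0
20 fing 12 x -10.0 -3.0 y -7.0 10.0 | clampx -151.0
20 beyond 9 x 51.0 56.0 y -16.0 -8.0 | clampx -90.0
25 fing 27 x -12.0 -5.0 y -11.0 11.0 | clampx -153.0
x -140.91334713935115 F -0.8284783749305297 [0.65382718 0.54822577 1.08200619]
```

Emit:
jog_arm(
  commands=[1, 0.01, 0, 0, 0, 1, 0.02, 0, 0, 0, 1, 0.03, 0, 0, 0, 1, 0.04, 0, 0, 0, 1, 0.05, 0, 0, 0],
)

```text
time_s: 10.5
ee_pos: [520.2, 68.7, 7.1]
ee_rot: [-3.059, -0.715, 0.007]
force: [-5.2, -6.8, 3.7]
opening: -0.5
grasp_force: 3.7
```

```bash
python3 f.py
```

```text
x -138.1788310433955 F 7.683110175280573 [-5.24081449 -6.75959857  3.70992907]
```

Emit:
jog_arm(
  commands=[1, 0.005, 0, 0, 0, 1, 0.01, 0, 0, 0, 1, 0.015, 0, 0, 0, 1, 0.02, 0, 0, 0, 1, 0.02, 0, 0, 0],
)

```text
time_s: 11.0
ee_pos: [521.0, 69.1, 7.1]
ee_rot: [-3.059, -0.716, 0.012]
force: [-4.7, -7.6, 4.1]
opening: -0.2
grasp_force: 4.4
```

```bash
python3 f.py
```

```text
x -137.27704818326907 F 7.615876278720095 [-4.73793342 -7.63128488  4.09590317]
```

Emit:
jog_arm(
  commands=[1, 0.005, 0, 0, 0, 1, 0.01, 0, 0, 0, 1, 0.015, 0, 0, 0, 1, 0.02, 0, 0, 0, 1, 0.025, 0, 0, 0],
)

```text
time_s: 11.5
ee_pos: [522.6, 70.0, 7.1]
ee_rot: [-3.059, -0.716, 0.015]
force: [-8.5, -11.0, 6.5]
opening: -0.2
grasp_force: 6.0
```

```bash
python3 f.py
```

```text
x -135.44375316627526 F 12.448512466049637 [ -8.4564296  -11.02342015   6.54150884]
```

Emit:
jog_arm(
  commands=[1, 0.005, 0, 0, 0, 1, 0.01, 0, 0, 0, 1, 0.015, 0, 0, 0, 1, 0.015, 0, 0, 0, 1, 0.015, 0, 0, 0],
)

```text
time_s: 12.0
ee_pos: [523.5, 70.4, 7.1]
ee_rot: [-3.059, -0.716, 0.018]
force: [-8.9, -12.0, 8.1]
opening: 0.1
grasp_force: 6.6
```

```bash
python3 f.py
```

```text
x -134.49158470349818 F 13.269488602968098 [ -8.88019869 -12.02319551   8.08353995]
```

Emit:
jog_arm(
  commands=[1, 0.005, 0, 0, 0, 1, 0.01, 0, 0, 0, 1, 0.015, 0, 0, 0, 1, 0.02, 0, 0, 0, 1, 0.02, 0, 0, 0],
)

```text
time_s: 12.5
ee_pos: [524.5, 71.1, 7.1]
ee_rot: [-3.058, -0.717, 0.022]
force: [-10.9, -14.7, 8.7]
opening: -0.2
grasp_force: 7.9
```

```bash
python3 f.py
```

```text
x -133.26099486925497 F 16.234765441700727 [-10.88895262 -14.66040746   8.70162303]
```

Emit:
jog_arm(
  commands=[1, 0.005, 0, 0, 0, 1, 0.01, 0, 0, 0, 1, 0.01, 0, 0, 0, 1, 0.01, 0, 0, 0, 1, 0.01, 0, 0, 0],
)

```text
time_s: 13.0
ee_pos: [525.3, 71.4, 7.1]
ee_rot: [-3.058, -0.717, 0.023]
force: [-11.0, -14.4, 9.3]
opening: 0.0
grasp_force: 8.3
```

```bash
python3 f.py
```

```text
x -132.4127786011296 F 16.202779313737746 [-10.9938505  -14.37417542   9.2934937 ]
```

Emit:
jog_arm(
  commands=[1, 0.005, 0, 0, 0, 1, 0.01, 0, 0, 0, 1, 0.01, 0, 0, 0, 1, 0.01, 0, 0, 0, 1, 0.01, 0, 0, 0],
)

```text
time_s: 13.5
ee_pos: [525.7, 71.7, 7.1]
ee_rot: [-3.058, -0.717, 0.025]
force: [-11.6, -16.1, 9.8]
opening: -0.2
grasp_force: 9.1
```

```bash
python3 f.py
```

```text
x -131.93233491241702 F 17.51073676823673 [-11.6114081  -16.08426789   9.80246853]
```

Emit:
jog_arm(
  commands=[1, -0.05, 0, 0, 0, 1, -0.12, 0, 0, 0, 1, -0.22, 0, 0, 0, 1, -0.32, 0, 0, 0, 1, -0.36, 0, 0, 0],
)

```text
time_s: 14.0
ee_pos: [492.4, 55.4, 7.1]
ee_rot: [-3.059, -0.714, 0.003]
force: [-0.7, -0.7, 0.9]
opening: 0.0
grasp_force: 0.0
```

Emit:
jog_arm(
  commands=[0, 0, 0, -0.2, 0, 0, 0, 0, -0.4, 0, -0.5, 0, 0, -0.6, 0, -1, 0, 0, -0.8, 0, -1, 0, 0, -1, 0],
)

```text
time_s: 14.5
ee_pos: [494.1, 55.7, 128.1]
ee_rot: [-3.059, -0.714, -0.0]
force: [0.2, 0.3, -1.2]
opening: 72.3
grasp_force: 0.0
```

```bash
python3 f.py; cat > c.py <<'E'
from h import *
a=np.array([.8976,.4407]);n=np.array([-.4407,.8976]); O=np.array([644.4,129.3])
for nm in('top','scene'):
    im,d=cap(nm); P=pts(nm,d); L=np.stack([(P[...,:2]-O)@a,(P[...,:2]-O)@n,P[...,2]],-1)
    m=(L[...,2]>95)&(L[...,2]<108)&(abs(L[...,0]-5)<40)&(abs(L[...,1])<35)&(im.min(2)>90)
    m=m.astype(np.uint8); k,lab,st,_=cv2.connectedComponentsWithStats(m)
    if k<2: print(nm,'none'); continue
    i=1+st[1:,4].argmax(); v,u=np.where(lab==i); (cu,cv),r=cv2.minEnclosingCircle(np.c_[u,v].astype(np.float32))
    w=ray(nm,u.mean(),v.mean(),100); l=w[:2]-O
    print(nm,len(u),'px',u.mean(),v.mean(),r,'z',np.median(L[v,u,2]),'raymean',w,'local',l@a,l@n,'bbox local',L[v,u].min(0),L[v,u].max(0))
    k=(L[...,0]<-108)&(L[...,0]>-165)&(abs(L[...,1])<17)&(L[...,2]>18)&(L[...,2]<50)
    if k.sum()>5: print(nm,'knob rear',np.percentile(L[k][:,0],5),k.sum())
E
python3 c.py
```

```text
x -167.3433454026532 F -0.2669568923829644 [ 0.16699437  0.26562909 -1.21927315]
top 277 px 281.03971119133575 182.62815884476535 9.633960723876953 z 99.42302588215223 raymean [659.31747282 136.65842336 100.        ] local 16.632780776525774 0.030790538792546392 bbox local [ -5.12642663 -22.33582371  95.10608705] [ 40.14126595  21.80798694 104.37996535]
top knob rear -121.66127685410802 6
scene 199 px 283.79396984924625 186.04020100502512 10.12432861328125 z 100.7901405667038 raymean [655.94719658 135.51621253 100.        ] local 13.10424851113426 0.4908228356935667 bbox local [ -5.69647903 -19.1990355   95.0397037 ] [ 41.85386644  21.46967925 103.31824626]
scene knob rear -123.41857803659282 222
```

The pawl holds: the knob's rear stayed at clamp x ≈ -123 after release. The cap is now at local (17, 0), world (659.7, 136.8). I'll move above it.

Emit:
jog_arm(
  commands=[-1, 0.15, 0, 0, 0, -1, 0.3, 0, 0, 0, -1, 0.45, 0, 0, 0, -1, 0.6, 0, 0, 0, -1, 0.77, 0, 0, 0],
)

```text
time_s: 15.1
ee_pos: [576.8, 96.8, 125.9]
ee_rot: [-3.059, -0.714, 0.003]
force: [0.4, 0.3, -0.9]
opening: 85.2
grasp_force: 0.0
```

Emit:
jog_arm(
  commands=[-1, 0.15, 0, 0, 0, -1, 0.3, 0, 0, 0, -1, 0.45, 0, 0, 0, -1, 0.6, 0, 0, 0, -1, 0.77, 0, 0, 0],
)

```text
time_s: 15.6
ee_pos: [659.6, 137.7, 125.4]
ee_rot: [-3.059, -0.714, 0.004]
force: [0.3, -0.0, -0.1]
opening: 85.5
grasp_force: 0.0
```

Emit:
jog_arm(
  commands=[-1, 0, 0, 0.06, 0, -1, 0, 0, 0.12, 0, -1, 0, 0, 0.18, 0, -1, 0, 0, 0.22, 0, -1, 0, 0, 0.25, 0],
)

```text
time_s: 16.1
ee_pos: [659.1, 137.0, 96.3]
ee_rot: [-3.059, -0.713, 0.003]
force: [-0.1, 0.1, 0.0]
opening: 85.5
grasp_force: 0.0
```

```bash
python3 f.py; python3 - <<'E'
from h import *
im,d=cap('scene'); P=pts('scene',d); p=arm.get_obs()['ee_pos']; print(p)
a=np.array([.8976,.4407]);n=np.array([-.4407,.8976])
L=np.stack([(P[...,:2]-p[:2])@a,(P[...,:2]-p[:2])@n,P[...,2]],-1)
dark=im.max(2)<110
for z0 in range(90,180,4):
    m=(L[...,2]>=z0)&(L[...,2]<z0+4)&(abs(L[...,0])<25)&(abs(L[...,1])<65)&dark
    if m.sum()>2: y=L[m][:,1]; print(z0,m.sum(),'x',L[m][:,0].min().round(),L[m][:,0].max().round(),'y',y.min().round(),y.max().round(),'gap',y[y<0].max().round() if (y<0).any() else '',y[y>0].min().round() if (y>0).any() else '')
b=cv2.resize(im[110:260,200:400],None,fx=4,fy=4,interpolation=cv2.INTER_CUBIC)
cv2.imwrite('pics/s4.png',b[:,:,::-1])
E
```

```text
x 16.56032037254868 F 0.10519181273581767 [-0.14851193  0.06379055  0.04352858]
[659.01614032 137.07605623  95.99076918]
90 14 x -19.0 -7.0 y -22.0 19.0 gap -16.0 7.0
94 17 x -22.0 2.0 y -24.0 19.0 gap -19.0 7.0
98 143 x -20.0 23.0 y -24.0 20.0 gap -0.0 0.0
102 13 x -21.0 17.0 y -17.0 15.0 gap -2.0 0.0
122 9 x -12.0 5.0 y -49.0 47.0 gap -45.0 42.0
126 14 x -13.0 5.0 y -49.0 52.0 gap -46.0 41.0
130 27 x -13.0 4.0 y -54.0 54.0 gap -46.0 41.0
134 25 x -12.0 4.0 y -56.0 54.0 gap -46.0 41.0
138 27 x -12.0 6.0 y -56.0 54.0 gap -46.0 42.0
142 26 x -13.0 6.0 y -55.0 54.0 gap -46.0 41.0
146 26 x -14.0 -5.0 y -55.0 54.0 gap -46.0 42.0
150 22 x -12.0 -4.0 y -55.0 53.0 gap -46.0 42.0
154 27 x -12.0 -4.0 y -57.0 54.0 gap -47.0 41.0
158 23 x -13.0 1.0 y -56.0 56.0 gap -47.0 42.0
162 26 x -14.0 -4.0 y -60.0 62.0 gap -47.0 43.0
166 47 x -15.0 -4.0 y -64.0 65.0 gap -43.0 41.0
170 60 x -13.0 8.0 y -64.0 65.0 gap -41.0 40.0
174 78 x -13.0 14.0 y -64.0 64.0 gap -37.0 34.0
178 53 x -18.0 14.0 y -64.0 64.0 gap -32.0 29.0
```

View pics/s4.png

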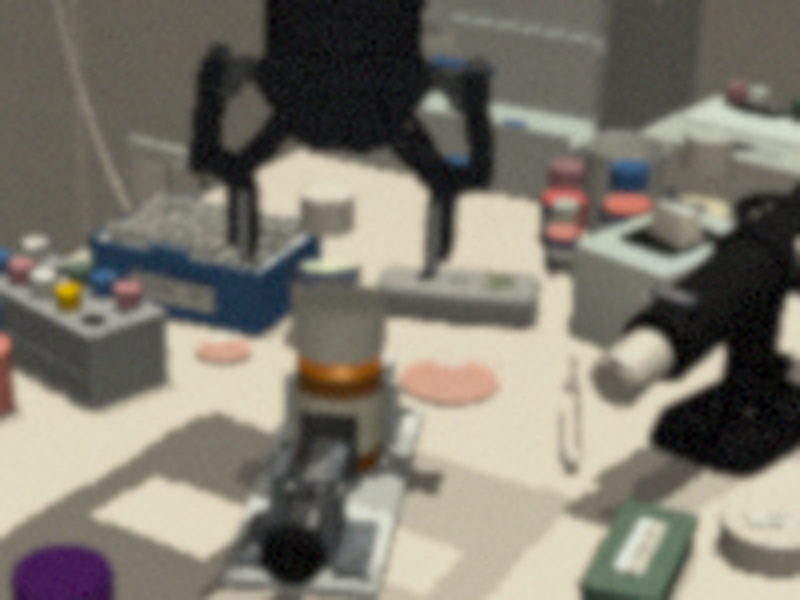

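Fingers straddle the white cap (crop (340,310)) evenly at (240,250) and (435,265). The open tips are at z ≈ 121. I'll descend and close.

Emit:
jog_arm(
  commands=[-1, 0, 0, 0.07, 0, -1, 0, 0, 0.14, 0, -1, 0, 0, 0.21, 0, -1, 0, 0, 0.28, 0, -1, 0, 0, 0.315, 0],
)

```text
time_s: 16.65
ee_pos: [659.3, 137.4, 58.0]
ee_rot: [-3.059, -0.714, 0.003]
force: [0.6, 0.2, -0.3]
opening: 85.8
grasp_force: 0.0
```

Emit:
jog_arm(
  commands=[0.1, 0, 0, 0, 0, 0.3, 0, 0, 0, 0, 1, 0, 0, 0, 0, 1, 0, 0, 0, 0, 1, 0, 0, 0, 0],
  force=50,
)

```text
time_s: 17.15
ee_pos: [660.5, 137.4, 60.2]
ee_rot: [3.059, 0.714, 0.002]
force: [-1.8, -0.1, 2.3]
opening: 46.3
grasp_force: 51.1
```

```bash
python3 - <<'E'
from h import *
im,d=cap('scene'); P=pts('scene',d); o=arm.get_obs();p=o['ee_pos']; print(p,o['force'],o['torque'],o['q'],o['opening'],o['grasp_force'])
a=np.array([.8976,.4407]);n=np.array([-.4407,.8976])
L=np.stack([(P[...,:2]-p[:2])@a,(P[...,:2]-p[:2])@n,P[...,2]],-1)
dark=im.max(2)<110
for z0 in range(62,110,4):
    m=(L[...,2]>=z0)&(L[...,2]<z0+4)&(abs(L[...,0])<16)&(abs(L[...,1])<65)&(abs(L[...,1])>23)&dark
    if m.sum()>2: y=L[m][:,1]; print(z0,m.sum(),(y<0).sum(),y.min().round(),y.max().round())
E
```

```text
[660.4649608  137.44081484  60.12258229] [-0.80055227 -0.30458495  3.25418647] [0.01203682 0.11568714 0.01853179] [ 3.98901860e-02  7.83356690e-01  1.41479818e+00 -3.04813762e-05
  9.42282331e-01  1.15206858e+00] 46.57272317111182 51.08017670921981
78 5 2 -27.0 25.0
82 18 13 -35.0 35.0
86 20 9 -35.0 34.0
90 22 13 -38.0 34.0
94 28 15 -38.0 34.0
98 23 13 -38.0 35.0
102 26 15 -38.0 34.0
106 23 12 -36.0 34.0
```

Emit:
jog_arm(
  commands=[1, 0, 0, 0.01, 0, 1, 0, 0, 0.02, 0, 1, 0, 0, 0.03, 0, 1, 0, 0, 0.04, 0, 1, 0, 0, 0.04, 0],
)

```text
time_s: 17.7
ee_pos: [660.6, 137.4, 55.9]
ee_rot: [3.059, 0.714, 0.002]
force: [-1.6, -0.6, 8.2]
opening: 46.2
grasp_force: 51.6
```

```bash
python3 -c "
from h import *
o=arm.get_obs();print(o['ee_pos'],o['force'],o['torque'],o['opening'],o['grasp_force'])"
```

```text
[660.58363882 137.43464607  55.88446722] [-1.55675329 -0.56517927  8.18556498] [-0.05032244  0.32598833 -0.03049915] 46.197080448961586 51.647024187259376
```

Emit:
jog_arm(
  commands=[1, 0, 0, 0.006, 0, 1, 0, 0, 0.012, 0, 1, 0, 0, 0.012, -0.01, 1, 0, 0, 0.012, -0.02, 1, 0, 0, 0.012, -0.03],
)

```text
time_s: 18.2
ee_pos: [661.4, 137.5, 55.2]
ee_rot: [2.977, 1.002, 0.005]
force: [-1.6, 0.1, 10.2]
opening: 46.5
grasp_force: 51.8
```

```bash
python3 -c "
from h import *
o=arm.get_obs();print(o['ee_pos'],o['force'],o['torque'],o['opening'],o['grasp_force'])"
```

```text
[661.41982754 137.52958546  55.17197459] [-1.60124891  0.14693879 10.22484863] [ 0.01607603  0.14701416 -0.01338563] 46.48966921983407 51.772459326311946
```

Emit:
jog_arm(
  commands=[1, 0, 0, 0, -0.015, 1, 0, 0, 0, -0.03, 1, 0, 0, 0, -0.045, 1, 0, 0, 0, -0.06, 1, 0, 0, 0, -0.07],
)

```text
time_s: 18.7
ee_pos: [661.8, 137.7, 55.3]
ee_rot: [2.685, 1.628, 0.006]
force: [0.0, 0.5, 9.7]
opening: 46.7
grasp_force: 51.8
```

Emit:
jog_arm(
  commands=[1, 0, 0, 0, -0.015, 1, 0, 0, 0, -0.03, 1, 0, 0, 0, -0.045, 1, 0, 0, 0, -0.06, 1, 0, 0, 0, -0.07],
)

```text
time_s: 19.2
ee_pos: [662.2, 137.7, 55.4]
ee_rot: [2.265, 2.173, 0.006]
force: [-0.1, 0.7, 9.8]
opening: 46.1
grasp_force: 51.7
```

```bash
python3 -c "
from h import *
o=arm.get_obs();print(o['ee_pos'],o['ee_rot'],o['force'],o['torque'],o['opening'],o['grasp_force'])"
```

```text
[662.17985232 137.69909463  55.3781122 ] [2.26456621 2.17304512 0.00638779] [-0.13936693  0.73136846  9.82550479] [0.12894336 0.09696839 0.0119407 ] 46.13968840884794 51.742821000516415
```

Emit:
jog_arm(
  commands=[1, 0, 0, -0.03, 0, 1, 0, 0, -0.06, 0, 1, 0, 0, -0.1, 0, 1, 0, 0, -0.14, 0, 1, 0, 0, -0.14, 0],
)

```text
time_s: 19.7
ee_pos: [660.0, 137.4, 70.1]
ee_rot: [2.27, 2.172, -0.0]
force: [-0.2, -0.1, -0.2]
opening: 46.5
grasp_force: 51.2
```

```bash
python3 -c "
from h import *
o=arm.get_obs();print(o['ee_pos'],o['force'],o['torque'],o['opening'],o['grasp_force'])"
```

```text
[660.00329397 137.38634462  70.10006168] [-0.2101522  -0.06595884 -0.1918597 ] [-0.04399052 -0.01456534  0.00572629] 46.46764842178176 51.20271333027631
```

Emit:
jog_arm(
  commands=[1, 0, 0, -0.15, 0, 1, 0, 0, -0.3, 0, 1, 0, 0, -0.45, 0, 1, 0, 0, -0.6, 0, 1, 0, 0, -0.7, 0],
)

```text
time_s: 20.2
ee_pos: [660.2, 137.4, 154.8]
ee_rot: [2.27, 2.172, 0.001]
force: [-0.1, -0.3, 0.4]
opening: 46.2
grasp_force: 52.0
```

```bash
python3 - <<'E'
from h import *
im,d=cap('scene'); o=arm.get_obs(); print(o['ee_pos'],o['ee_rot'],o['force'],o['opening'])
cv2.imwrite('pics/s5.png',cv2.resize(im[90:265,200:400],None,fx=3,fy=3,interpolation=cv2.INTER_CUBIC)[:,:,::-1])
E
```

```text
[661.35326879 137.50444952 156.78078215] [2.26780604 2.17027912 0.00454885] [0.44734763 0.24876917 0.35188132] 46.277939468060566
```

View pics/s5.png

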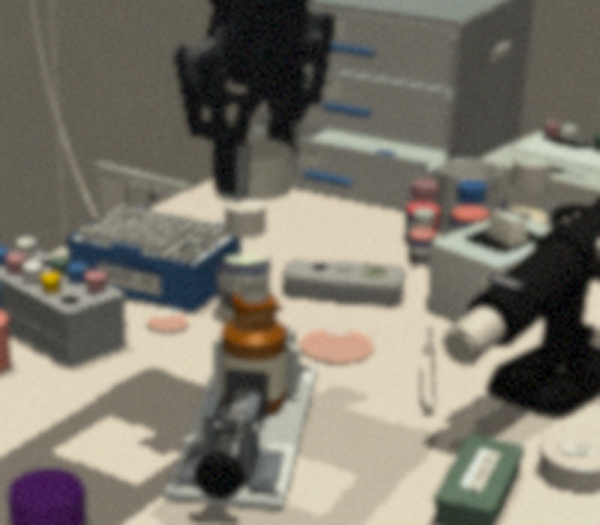

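The cap is held at crop (260,160). The vial, with its neck bare, stays in the clamp at (253,320). Next is the pad.

Emit:
jog_arm(
  commands=[1, 0.16, -0.16, 0, 0, 1, 0.32, -0.32, 0, 0, 1, 0.48, -0.48, 0, 0, 1, 0.64, -0.65, 0, 0, 1, 0.8, -0.81, 0, 0],
)

```text
time_s: 20.75
ee_pos: [565.6, 238.1, 153.0]
ee_rot: [-2.269, -2.171, 0.003]
force: [-0.4, 1.3, -0.8]
opening: 46.8
grasp_force: 52.0
```

Emit:
jog_arm(
  commands=[1, 0.16, -0.16, 0, 0, 1, 0.32, -0.32, 0, 0, 1, 0.48, -0.48, 0, 0, 1, 0.64, -0.65, 0, 0, 1, 0.8, -0.81, 0, 0],
)

```text
time_s: 21.25
ee_pos: [472.8, 338.2, 153.1]
ee_rot: [-2.269, -2.171, 0.003]
force: [-0.7, -0.9, -0.1]
opening: 46.1
grasp_force: 52.0
```

Emit:
jog_arm(
  commands=[1, 0, 0, 0.12, 0, 1, 0, 0, 0.26, 0, 1, 0, 0, 0.4, 0, 1, 0, 0, 0.53, 0, 1, 0, 0, 0.6, 0],
)

```text
time_s: 21.75
ee_pos: [473.0, 337.2, 80.0]
ee_rot: [-2.269, -2.171, 0.005]
force: [0.4, 0.2, -0.6]
opening: 46.5
grasp_force: 52.0
```

Emit:
jog_arm(
  commands=[1, 0, 0, 0.12, 0, 1, 0, 0, 0.24, 0, 1, 0, 0, 0.34, 0, 1, 0, 0, 0.42, 0, 1, 0, 0, 0.46, 0],
)

```text
time_s: 22.25
ee_pos: [473.8, 337.5, 25.5]
ee_rot: [-2.27, -2.172, 0.002]
force: [-1.0, -0.5, 0.3]
opening: 46.1
grasp_force: 52.0
```

```bash
python3 - <<'E'
from h import *
im,d=cap('scene'); P=pts('scene',d); o=arm.get_obs();p=o['ee_pos']; print(p,o['ee_rot'],o['force'],o['opening'])
m=(np.hypot(P[...,0]-p[0],P[...,1]-p[1])<32)&(P[...,2]>14)&(P[...,2]<60)&(im.min(2)>90)
print('cap',m.sum(),P[m].min(0),P[m].max(0),np.percentile(P[m][:,2],[2,98]))
im=cv2.resize(im[180:280,90:220],None,fx=4,fy=4,interpolation=cv2.INTER_CUBIC); cv2.imwrite('pics/s6.png',im[:,:,::-1])
E
```

```text
[473.70501332 337.46516099  25.32069983] [-2.26938343 -2.17150171  0.00294544] [ 0.43314111  0.18686629 -0.35968654] 46.50210950125205
cap 116 [445.53787272 313.47819144  41.05256999] [502.83681616 330.47945096  59.98047378] [41.21103917 59.37550994]
```

View pics/s6.png

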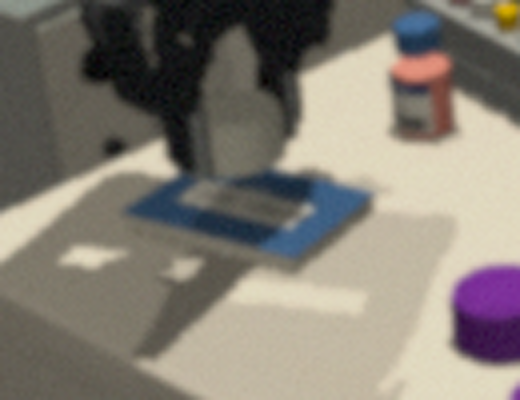

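Cap hangs over the pad's label at crop (240,150), about 27 mm above the pad surface. I'll lower it gently.

Emit:
jog_arm(
  commands=[1, 0, 0.02, 0.05, 0, 1, 0, 0.02, 0.1, 0, 1, 0, 0.02, 0.14, 0, 1, 0, 0.02, 0.17, 0, 1, 0, 0.02, 0.19, 0],
)

```text
time_s: 22.8
ee_pos: [476.6, 337.6, 3.7]
ee_rot: [-2.27, -2.172, 0.0]
force: [0.5, -0.7, -0.2]
opening: 46.3
grasp_force: 52.0
```

Emit:
jog_arm(
  commands=[1, 0, 0, 0.006, 0, 1, 0, 0, 0.012, 0, 1, 0, 0, 0.018, 0, 1, 0, 0, 0.024, 0, 1, 0, 0, 0.03, 0],
)

```text
time_s: 23.3
ee_pos: [476.8, 337.7, 0.5]
ee_rot: [2.27, 2.172, 0.0]
force: [-0.3, 0.4, -0.4]
opening: 46.5
grasp_force: 52.0
```

```bash
python3 -c "
from h import *
o=arm.get_obs();print(o['ee_pos'],o['force'],o['torque'])"
```

```text
[4.76787938e+02 3.37711656e+02 4.57403547e-01] [-0.32596001  0.37881158 -0.36331998] [-0.00651182 -0.00668904 -0.01075545]
```

Emit:
jog_arm(
  commands=[1, 0, 0, 0.004, 0, 1, 0, 0, 0.008, 0, 1, 0, 0, 0.012, 0, 1, 0, 0, 0.016, 0, 1, 0, 0, 0.016, 0],
)

```text
time_s: 23.8
ee_pos: [476.7, 337.7, -1.6]
ee_rot: [-2.27, -2.172, 0.0]
force: [-0.4, 0.2, -0.4]
opening: 46.4
grasp_force: 52.0
```

```bash
python3 -c "
from h import *
o=arm.get_obs();print(o['ee_pos'],o['force'],o['torque'])"
```

```text
[476.66426177 337.66272453  -1.62437115] [-0.35658929  0.15534309 -0.42530902] [ 0.0267977  -0.00390647 -0.01349667]
```

Emit:
jog_arm(
  commands=[1, 0, 0, 0.004, 0, 1, 0, 0, 0.008, 0, 1, 0, 0, 0.012, 0, 1, 0, 0, 0.016, 0, 1, 0, 0, 0.016, 0],
)

```text
time_s: 24.3
ee_pos: [476.7, 337.7, -2.7]
ee_rot: [2.27, 2.172, 0.0]
force: [-1.1, -0.9, 5.3]
opening: 46.3
grasp_force: 53.8
```

```bash
python3 -c "
from h import *
o=arm.get_obs();print(o['ee_pos'],o['force'],o['torque'])"
```

```text
[476.70377725 337.70667617  -2.69982667] [-1.05889385 -0.93974094  5.34909192] [-0.09470191  0.18251166 -0.05106181]
```

Contact with the pad. I'll ease off and open.

Emit:
jog_arm(
  commands=[1, 0, 0, -0.007, 0, 1, 0, 0, -0.007, 0, -0.6, 0, 0, -0.007, 0, -0.8, 0, 0, -0.007, 0, -0.8, 0, 0, -0.007, 0],
)

```text
time_s: 24.8
ee_pos: [476.7, 337.7, -2.8]
ee_rot: [-2.27, -2.172, 0.0]
force: [1.6, 0.8, -0.4]
opening: 77.0
grasp_force: 0.0
```

Emit:
jog_arm(
  commands=[-0.8, 0, 0, 0, 0, -0.8, 0, 0, -0.05, 0, -0.8, 0, 0, -0.15, 0, -0.8, 0, 0, -0.3, 0, -0.8, 0, 0, -0.45, 0],
)

```text
time_s: 25.3
ee_pos: [476.8, 337.7, 52.7]
ee_rot: [2.27, 2.172, 0.0]
force: [0.2, 0.5, -0.1]
opening: 76.6
grasp_force: 0.0
```

Emit:
jog_arm(
  commands=[-0.8, 0, 0, -0.2, 0, -0.8, 0, 0, -0.4, 0, -0.8, 0, 0, -0.6, 0, -0.8, 0, 0, -0.8, 0, -0.8, 0, 0, -1, 0],
)

```text
time_s: 25.8
ee_pos: [476.6, 337.7, 173.6]
ee_rot: [2.27, 2.172, 0.002]
force: [0.1, 0.3, -0.8]
opening: 77.3
grasp_force: 0.0
```

```bash
python3 - <<'E'
from h import *
im,d=cap('scene'); P=pts('scene',d); o=arm.get_obs();print(o['ee_pos'],o['force'],o['opening'])
m=(np.hypot(P[...,0]-476,P[...,1]-337)<35)&(P[...,2]>14)&(P[...,2]<45)
print('cap',m.sum(),P[m].min(0),P[m].max(0)); t=m&(P[...,2]>34); print('top mean',P[t].mean(0),t.sum())
v,u=np.where(t); print(ray('scene',u.mean(),v.mean(),37))
cv2.imwrite('pics/s7.png',cv2.resize(im[140:290,90:340],None,fx=3,fy=3,interpolation=cv2.INTER_CUBIC)[:,:,::-1])
E
python3 c.py
```

```text
[479.02532448 338.92181044 177.68277509] [0.0849456  0.87767125 2.84054707] 77.0187069489944
cap 443 [452.50827248 311.90926133  14.07243336] [500.75277472 359.87518817  40.30154031]
top mean [475.41310259 333.97781251  37.79025629] 234
[476.21593737 335.0875817   37.        ]
top 52 px 281.09615384615387 182.8653846153846 4.242740631103516 z 97.73143506602574 raymean [658.742788   136.49430616 100.        ] local 16.044617232442455 0.13674254162221403 bbox local [ 7.07889781 -9.68448051 95.33109495] [ 26.15434213   9.06003733 101.38579042]
top knob rear -123.4807669938096 78
scene 49 px 284.6938775510204 186.44897959183675 4.743516445159912 z 98.25883349613488 raymean [655.38091663 132.93405136 100.        ] local 11.457997203879525 -1.5773654608021501 bbox local [  7.68436658 -10.12155433  95.12860478] [ 27.54282569   8.7660267  100.05809417]
scene knob rear -123.45663875128949 222
```

View pics/s7.png

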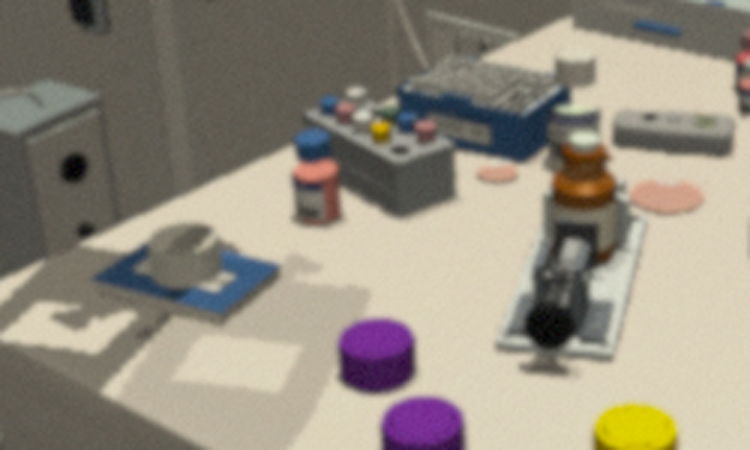

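The cap sits upright on the middle of the pad at crop (185,258), top at z ≈ 37, centre (476,335). The vial is still in the clamp at (585,190), the knob hasn't moved, and the look-alike caps and tins are undisturbed. The gripper is clear.

```bash
python3 -c "
from workcell import arm
print(arm.finish_job())"
```

```text
the job is handed in; nothing more can be done
None
```

The job is handed in: the vial is clamped and held by the pawl (pushed to about 17.5 N), and the cap is off and resting open side down on the middle of the pad.

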